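# Set the strap press preload: screw to the bottom, back off a quarter turn

## Task

Set the preload of the small green strap press: turn its red thumbscrew clockwise, past the soft pull of the spring, until it bottoms solidly, finger-tight and without forcing it; then back it off a quarter of a turn and let go. Leave the things lying around the press where they are.

Things in the scene. Friction and masses are not known exactly. Their poses are not given: they have to be found in the camera images.
- thumb_bar (a point): Centre of the red thumb bar on top of the screw: a bar 44 mm long (x axis, white dot at the +x end), 12 mm thick (y, the way to grip it), 26 mm high (z up). It turns but does not rise or sink. The bar's underside is 13 mm below this point, the bridge's top 31 mm below; nothing else stands near.
- screw (a joint): Angle of the screw, rad, growing clockwise seen from above (foot goes down, 8 mm a turn); zero is arbitrary, starts within -0.5 to 0.5. Its friction is 0.03 N m; over the last 2 rad before the bottom a spring adds up to 0.02 N m. It bottoms somewhere from 2.6 to 4.6, different every time and not to be seen: feel for it. It stays where left, but springs back some degrees if let go hard down.
- foot: Steel foot, a 36 mm disc under the bridge, driven by the screw; origin at the centre of its lower face. It meets a sprung leather pad, which goes solid at the bottom: from there the torque climbs about 0.012 N m a degree. Finger-tight is 0.15 to 0.3 N m on the screw in all; over 0.35 N m spoils it. The quarter turn counts from where it goes solid, give or take 30 degrees.
- press: Green strap press fixed to the bench; origin under the middle of its base plate (100 x 150 x 16 mm, long way along y). Two posts at y = +-58 mm carry a bridge 134 mm long (y), 44 mm wide, top at 120 mm; the vertical screw passes through its middle.
- mallet: Loose hammer, 260 mm long, lying on the bench beside the press; leave it alone.
- dye_jar: Loose closed jar, 52 mm across, 75 mm high, standing by the press; leave it alone.
- weight: Loose dark steel pattern weight, 60 mm across, 52 mm high; leave it alone.
Things that resemble listed ones, but are neither listed nor needed, are in the scene too. Of the things like the press, leave any that is blue or yellow; of the rest the larger one is meant.

How it is judged:
By the outcome, as a careful person would: the job done as asked, in the order asked, and still so for the second after the job is handed in, with the robot touching nothing.
It also fails if it takes over 67 s, if anything falls off the work surface, if the arm or the gripper's body presses on something with over 40 N, if the wrist force passes 120 N, or if a joint passes its speed limit or range.

## Robot

A 7-joint arm with a two-finger parallel gripper is mounted at the origin on the work surface. World frame = base frame: x ahead of the robot, y to its left, z up, the work surface at z = 0. Lengths are in mm, angles in rad, forces in N, time in s.
With the tool pointing down it reaches from about 425 to 950 mm from the base axis. Payload 16.7 kg.
Tool frame: the origin (TCP) lies midway between the tips of the shut fingers; the grasp point (between the pads) lies 19 mm behind it; z points along the fingers, y is the line along which they close (so a half turn about z gives the same grasp; the last joint's range is limited). The gripper opens to 94 mm and grips with 3 to 60 N. Pads are 16 mm wide; open, the fingers measure 119 mm over their backs; the gripper's body (75 mm by 177 mm) begins 78 mm behind the grasp point.
Start: joints at [-1.27, 0.426, 0.074, 1.606, -0.034, 1.111, -0.067], TCP at [293.478, 607.82, 205.467] pointing down, gripper open.
Joint ranges: [-2.85, 2.85], [-0.5, 2.14], [-1.23, 1.37], [0.21, 2.46], [-1.02, 4.16], [0.16, 2.05], [-2.73, 2.73]. Speed limits (rad/s): [1.89, 1.89, 2.39, 2.39, 3.01, 3.01, 3.01].

## Interface

Orientations are given as a unit quaternion [w, x, y, z].
In Python, from rig import readout, viewer, env gives the robot as it stands.
- The arm moves only by the tool carry_out, never from a script. Its argument "rows" is a list of rows, each a list of 7 numbers: the finger opening in mm, from 0 to 94, then the shift along the tool's x, y, z in mm, then the turn, a rotation vector about the tool's x, y, z in rad. A call has 1 to 20 rows; each row shifts and turns the commanded pose from where the row before left it, along the tool's axes as they then stand; what a row does not reach is not made up. A row lasts 1/8 s, in which the tool goes at most 62.5 mm and 10.7 degrees, less where a joint would pass 70% of its speed; a pose out of reach is approached as far as the arm can. A call is refused whole if a number of a shift passes 62.5 or a number of a turn 0.188, either way. A call with a gripper value outside its range is refused whole. The fingers move at their own pace and stop on an object; the grip force is fixed at half the most. Time passes only in rows, so rows that do not move let the fingers close. It gives the time, the measured TCP pose, the force and the opening at its end, in the units of the state.
- readout.observe(): the state, without advancing time (a new reading comes with each control period).
- viewer.capture(name): name is "side" or "top"; returns a dict with "frame" (400x640x3 uint8, red, green, blue), "vertical_fov" (degrees; the focal length in pixels is half the picture's height over the tangent of half this angle, whatever the lens; pixels are square), "cx", "cy" (the principal point, pixels), "D" ([k1, k2, p1, p2, k3] as OpenCV has them; the pictures are not rectified), "position" and "rotation" of the camera in the world. Camera axes: x right, y up, looking along -z (the intrinsics and any distortion apply to the point x, -y, -z); pixel columns grow to the right and rows downward; lengths in mm; the calibration is good to about 2 mm. A picture is of the moment at which its call begins. There is no depth.
- env.finish_job(): hands the job in, once; it reports no verdict.
The state is a dict: "clock": time; "joints": joint angles; "joint_vel": joint speeds; "effort": joint torques, N m; "tool_pos": TCP position; "eef_rot": TCP orientation; "ft_force": force on the tool from outside, world axes, zero at the start; "wrist_torque": the same for the moment, N m; "opening": finger opening in mm.
Only numpy, scipy, OpenCV 4.12 (cv2) and the standard library are available. Lean on these libraries where they do the work, as an engineer would, in place of code of your own. Each camera call takes 0.05 s, during which the arm holds its last target. There are 200 camera calls.

## Working session

There is one attempt and no reset: what is moved stays moved. The work goes in short steps, Python scripts to look and compute and a tool call to move; the robot and the scene stay as the last step left them, time stands still between calls to the robot, and variables do not carry over. Pictures are saved under pics/ and viewed, on a budget of 10 in all, crops included, one or two more only if the job needs it, and the job is handed in when it is done.

Besides the shell and the picture viewer there is one more tool, called after "Call:" as name([rows], argument=value, ...), one row to a line, values as JSON. carry_out: Moves the arm, as the interface text tells. Its arguments: {"type":"object","properties":{"rows":{"type":"array"}},"required":["rows"]}

```bash
mkdir -p pics; cat > h.py <<'E'
import numpy as np, cv2
from rig import readout, viewer, env
from scipy.spatial.transform import Rotation as R
def cap(n):
    c=viewer.capture(n); f=c["frame"]; h=f.shape[0]
    F=h/2/np.tan(np.radians(c["vertical_fov"])/2)
    c["K"]=np.array([[F,0,c["cx"]],[0,F,c["cy"]],[0,0,1.]]); return c
def save(c,p,box=None,s=1):
    f=c["frame"][:,:,::-1]
    if box: f=f[box[1]:box[3],box[0]:box[2]]
    cv2.imwrite(p,cv2.resize(f,None,fx=s,fy=s,interpolation=cv2.INTER_CUBIC))
def rot(c):
    r=np.array(c["rotation"],float)
    return r if r.shape==(3,3) else R.from_quat(r,scalar_first=True).as_matrix()
def ray(c,u,v):
    p=cv2.undistortPoints(np.array([[[u,v]]],float),c["K"],np.array(c["D"],float))[0,0]
    d=rot(c)@np.array([p[0],-p[1],-1]); return np.array(c["position"],float),d
def onz(c,u,v,z):
    o,d=ray(c,u,v); return o+d*(z-o[2])/d[2]
E
python3 - <<'E'
from h import *
import pickle
for n in("top","side"):
    c=cap(n); save(c,f"pics/{n}0.png"); pickle.dump(c,open(n+".pkl","wb")); print(n,c["position"],c["rotation"],c["vertical_fov"],c["D"])
print(readout.observe())
E
```

```text
top [ 425.09804509   46.83646761 1047.37625453] [ 0.70682021  0.05823821 -0.06000864 -0.70243325] 54.48977073193593 [-0.00220463  0.          0.          0.          0.        ]
side [ 112.64883991 -540.90167848  705.18597348] [ 0.84849255  0.4141988  -0.1504952  -0.29300331] 44.72966115610137 [-0.00112416  0.          0.          0.          0.        ]
{'clock': 0.1, 'joints': array([-1.27053182,  0.42664043,  0.07387554,  1.60651768, -0.03406277,
        1.11081272, -0.06713563]), 'joint_vel': array([-0.00163424, -0.00242278, -0.00070961, -0.00379215,  0.00129138,
        0.00097225, -0.00111861]), 'effort': array([ 7.85854587e-03, -9.37467456e+01,  3.67557384e+00, -4.55048060e+01,
       -4.88535385e-02,  1.66933617e-02,  5.22543041e-05]), 'tool_pos': array([293.3391888 , 607.50102246, 204.87687065]), 'eef_rot': array([-6.63456170e-05,  2.23025889e-01,  9.74812361e-01, -5.55607700e-04]), 'ft_force': array([ 0.320795  , -0.84814606, -0.15333146]), 'wrist_torque': array([ 0.00056967, -0.03986989, -0.00344453]), 'opening': 94.14314381135422}
```

View pics/top0.png

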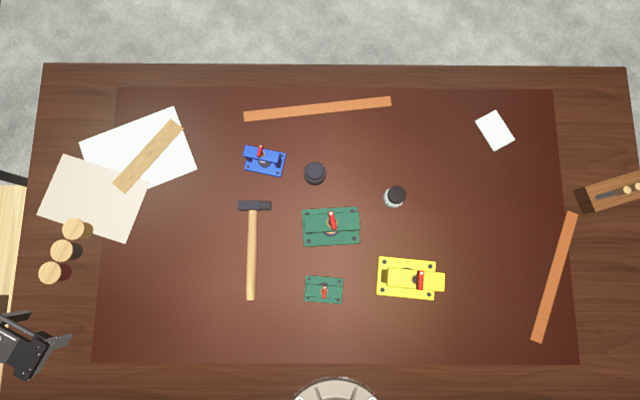

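View pics/side0.png

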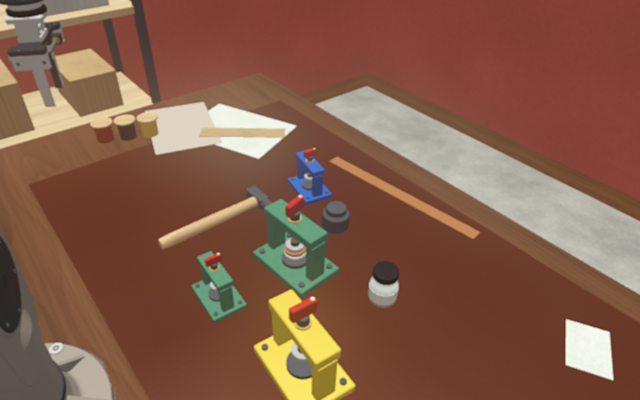

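Presses: blue (264,160), yellow (408,279), small green (323,290) and larger green (331,226) in the top view. Blue and yellow are ruled out and the larger of the two greens is meant, so it's the one at (331,226). I'll confirm with an enlarged crop.

```bash
python3 - <<'E'
from h import *
import pickle
t=pickle.load(open("top.pkl","rb")); s=pickle.load(open("side.pkl","rb"))
a=cv2.resize(t["frame"][195:260,290:375],None,fx=7,fy=7,interpolation=cv2.INTER_CUBIC)
b=cv2.resize(s["frame"][185:295,245:345],(414,455),interpolation=cv2.INTER_CUBIC)
a=a[:, :380+0] if 0 else a
a=cv2.resize(t["frame"][195:260,305:360],None,fx=7,fy=7,interpolation=cv2.INTER_CUBIC)
cv2.imwrite("pics/crop.png",np.hstack([a,b])[:,:,::-1])
for c,box in((t,(290,195,375,260)),(s,(270,185,320,230))):
    f=c["frame"].astype(int); x0,y0,x1,y1=box; g=f[y0:y1,x0:x1]
    m=(g[...,0]>120)&(g[...,1]<80)&(g[...,2]<80); m=m.astype(np.uint8)
    v,u=np.nonzero(m); print(m.sum(),u.mean()+x0,v.mean()+y0,u.min()+x0,u.max()+x0,v.min()+y0,v.max()+y0)
    print(onz(c,u.mean()+x0,v.mean()+y0,151), cv2.minAreaRect(np.c_[u+x0,v+y0].astype(np.float32)))
# base plate corners via green pixels
print([onz(t,u,v,16).round() for u,v in((302,209),(358,206),(361,243),(304,246))])
E
```

```text
32 332.0 222.46875 328 335 214 229
[518.79740624  12.5540541  151.        ] ((332.2059326171875, 221.32354736328125), (16.249887466430664, 5.093247890472412), 75.96376037597656)
115 293.18260869565216 202.4695652173913 286 302 195 209
[529.14350075  21.00400396 151.        ] ((293.2212829589844, 202.06556701660156), (7.298102855682373, 18.69338607788086), 50.194427490234375)
[array([569.,  88.,  16.]), array([578., -62.,  16.]), array([479., -69.,  16.]), array([470.,  81.,  16.])]
```

View pics/crop.png

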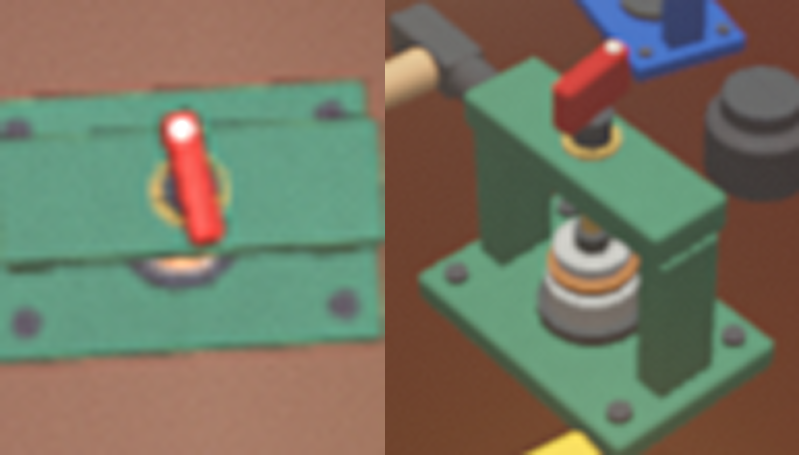

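```bash
python3 - <<'E'
from h import *
import pickle
t=pickle.load(open("top.pkl","rb")); s=pickle.load(open("side.pkl","rb"))
T=lambda x,y:((x+.5)/7+304.5,(y+.5)/7+194.5)
S=lambda x,y:((x-385+.5)/4.14+244.5,(y+.5)/4.14+184.5)
for n,c,p,z in(("top dot",t,T(181,129),164),("top end+",t,T(178,112),164),("top end-",t,T(206,232),164),("top end- low",t,T(209,243),138),("washer",t,T(190,189),121),
 ("side washer",s,S(591,138),122),("side dot",s,S(613,47),164),("side barcentre",s,S(591,88),151)):
    print(n,onz(c,*p,z).round(1))
o=readout.observe(); M=R.from_quat(o["eef_rot"],scalar_first=True).as_matrix(); print(M.round(3))
E
```

```text
top dot [539.2  16.7 164. ]
top end+ [544.8  17.6 164. ]
top end- [505.5   8.5 164. ]
top end- low [504.2   6.4 138. ]
washer [524.1  12.1 121. ]
side washer [524.9  12.1 122. ]
side dot [540.2  15.8 164. ]
side barcentre [524.9  11.7 151. ]
[[-0.901  0.435 -0.   ]
 [ 0.435  0.901 -0.001]
 [-0.    -0.001 -1.   ]]
```

The larger green press is confirmed. The bar centre is about (524.5, 12.2, 151), with the dot end 13° counter-clockwise of +x. Next I move above it and turn the tool so y lies across the bar, at 103°.

Call:
carry_out([
  [94,0,0,-35,0,0,0],
  [94,-36,-33.5,0,0,0,0],
  [94,-36,-33.5,0,0,0,0],
  [94,-36,-33.5,0,0,0,0],
  [94,-36,-33.5,0,0,0,0],
  [94,-36,-33.5,0,0,0,0],
  [94,-36,-33.5,0,0,0,0],
  [94,-36,-33.5,0,0,0,0],
  [94,-36,-33.5,0,0,0,0],
  [94,-36,-33.5,0,0,0,0],
  [94,-36,-33.5,0,0,0,0],
  [94,-36,-33.5,0,0,0,0],
  [94,-36,-33.5,0,0,0,0],
  [94,0,0,0,0,0,-0.17],
  [94,0,0,0,0,0,-0.17],
  [94,0,0,0,0,0,-0.17],
  [94,0,0,0,0,0,-0.17],
  [94,0,0,0,0,0,0],
])

```text
clock: 2.35
tool_pos: [507.5, 57.9, 240.3]
eef_rot: [-0.0, -0.114, 0.993, -0.0]
ft_force: [-0.1, 0.7, 0.3]
opening: 94.1
```

```bash
cat > st.py <<'E'
from h import *
o=readout.observe(); M=R.from_quat(o["eef_rot"],scalar_first=True).as_matrix()
print("t",round(o["clock"],2),"p",o["tool_pos"].round(1),"yaw_y",np.degrees(np.arctan2(M[1,1],M[0,1])).round(2),"tilt",M[:,2].round(3))
print("j",o["joints"].round(3),"e7",o["effort"][6].round(4),"F",o["ft_force"].round(2),"T",o["wrist_torque"].round(4),"op",round(o["opening"],1))
d=np.array([524.5,12.2,133])-o["tool_pos"]; print("to go, tool axes",(M.T@d).round(1))
E
python3 st.py
```

```text
t 2.35 p [507.5  57.9 240.3] yaw_y 103.13 tilt [-0. -0. -1.]
j [-0.577  0.121  0.372  1.944 -0.049  1.086  1.615] e7 3.2924 F [-0.1   0.73  0.32] T [ 0.0175  0.0054 -0.0089] op 94.1
to go, tool axes [ -6.2 -48.3 107.3]
```

Call:
carry_out([
  [60,-6,-48,0,0,0,0],
  [40,0,0,30,0,0,0],
  [40,0,0,30,0,0,0],
  [40,0,0,0,0,0,0],
  [40,0,0,0,0,0,0],
])

```text
clock: 2.98
tool_pos: [525.0, 12.7, 181.5]
eef_rot: [0.0, -0.114, 0.993, -0.0]
ft_force: [-0.2, -0.7, -0.0]
opening: 47.7
```

```bash
python3 st.py; python3 - <<'E'
from h import *
t=cap("top"); s=cap("side")
a=cv2.resize(t["frame"][185:255,295:375],(457,400),interpolation=cv2.INTER_CUBIC)
b=cv2.resize(s["frame"][150:240,255:330],(333,400),interpolation=cv2.INTER_CUBIC)
cv2.imwrite("pics/near.png",np.hstack([a,b])[:,:,::-1])
E
```

```text
t 2.98 p [525.   12.7 181.5] yaw_y 103.08 tilt [ 0.001  0.    -1.   ]
j [-0.498  0.213  0.405  1.985 -0.102  0.962  1.757] e7 -0.0788 F [-0.17 -0.69 -0.03] T [ 0.0249 -0.0135  0.0089] op 47.7
to go, tool axes [ 0.6 -0.4 48.5]
```

View pics/near.png

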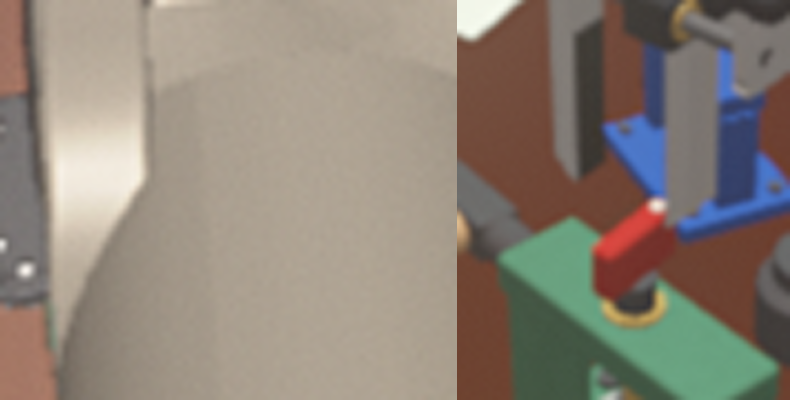

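The top view is blocked by the arm. The side view shows the open fingers straddling the bar, roughly at (630,245) in the crop. I lower and grip.

Call:
carry_out([
  [40,0,0,24,0,0,0],
  [40,0,0,24,0,0,0],
  [40,0,0,0,0,0,0],
  [24,0,0,0,0,0,0],
  [10,0,0,0,0,0,0],
  [6,0,0,0,0,0,0],
  [6,0,0,0,0,0,0],
  [6,0,0,0,0,0,0],
  [6,0,0,0,0,0,0],
])

```text
clock: 4.2
tool_pos: [524.9, 13.5, 133.4]
eef_rot: [0.001, -0.115, 0.993, 0.001]
ft_force: [-2.3, 4.6, 6.6]
opening: 18.5
```

```bash
python3 st.py
```

```text
t 4.2 p [524.9  13.5 133.4] yaw_y 103.21 tilt [ 0.001  0.001 -1.   ]
j [-0.48   0.277  0.392  2.031 -0.14   0.858  1.792] e7 0.0257 F [-2.35  4.59  6.64] T [ 1.2273  0.5067 -0.0589] op 18.5
to go, tool axes [ 0.7 -1.1  0.4]
```

Call:
carry_out([
  [0,0,0,0,0,0,0],
  [0,0,0,0,0,0,0],
  [0,0,0,0,0,0,0],
])

```text
clock: 4.58
tool_pos: [524.9, 13.5, 133.4]
eef_rot: [0.001, -0.115, 0.993, 0.001]
ft_force: [-1.9, 4.3, 7.0]
opening: 18.2
```

```bash
python3 st.py
```

```text
t 4.58 p [524.9  13.5 133.4] yaw_y 103.22 tilt [ 0.001  0.001 -1.   ]
j [-0.48   0.277  0.392  2.031 -0.14   0.858  1.792] e7 0.0258 F [-1.88  4.32  7.  ] T [ 1.2398  0.4883 -0.0466] op 18.2
to go, tool axes [ 0.7 -1.2  0.4]
```

Call:
carry_out([
  [0,0,1,0,0,0,0],
  [0,0,1,0,0,0,0],
  [0,0,0,0,0,0,0],
  [0,0,0,0,0,0,0],
])

```text
clock: 5.08
tool_pos: [524.9, 13.7, 133.4]
eef_rot: [0.001, -0.114, 0.993, -0.0]
ft_force: [0.4, -3.1, 4.4]
opening: 18.3
```

```bash
python3 st.py;  python3 - <<'E'
from h import *
s=cap("side"); save(s,"pics/grip.png",(235,130,345,240),5)
E
```

```text
t 5.08 p [524.9  13.7 133.4] yaw_y 103.14 tilt [ 0.002 -0.001 -1.   ]
j [-0.482  0.276  0.393  2.032 -0.138  0.857  1.788] e7 -0.0104 F [ 0.44 -3.12  4.35] T [-1.1784 -0.1682 -0.0155] op 18.3
to go, tool axes [ 0.7 -1.3  0.4]
```

View pics/grip.png

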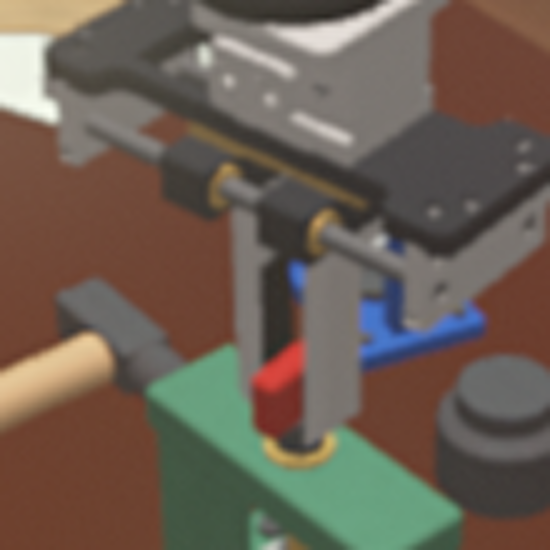

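The grip is good: both fingers are on the bar, red at (280,390) in the crop. I'll balance the side load and start turning.

Call:
carry_out([
  [0,0,-0.8,0,0,0,0],
  [0,0,0,0,0,0,0.1],
  [0,0,0,0,0,0,0.12],
  [0,0,0,0,0,0,0.12],
  [0,0,0,0,0,0,0.12],
  [0,0,0,0,0,0,0.12],
  [0,0,0,0,0,0,0.12],
  [0,0,0,0,0,0,0.1],
  [0,0,0,0,0,0,0],
  [0,0,0,0,0,0,0],
  [0,0,0,0,0,0,0],
])

```text
clock: 6.5
tool_pos: [524.9, 13.6, 133.4]
eef_rot: [0.001, 0.281, 0.96, 0.0]
ft_force: [-0.5, -1.8, 6.7]
opening: 18.5
```

```bash
python3 st.py
```

```text
t 6.5 p [524.9  13.6 133.4] yaw_y 57.33 tilt [ 0.002  0.    -1.   ]
j [-0.613  0.294  0.554  2.038 -0.203  0.86   1.055] e7 0.0218 F [-0.46 -1.82  6.7 ] T [-0.2269  0.0515 -0.001 ] op 18.5
to go, tool axes [-0.4 -1.4  0.4]
```

Call:
carry_out([
  [0,0,0,0,0,0,0.1],
  [0,0,0,0,0,0,0.12],
  [0,0,0,0,0,0,0.12],
  [0,0,0,0,0,0,0.12],
  [0,0,0,0,0,0,0.12],
  [0,0,0,0,0,0,0.12],
  [0,0,0,0,0,0,0.06],
  [0,0,0,0,0,0,0.06],
  [0,0,0,0,0,0,0.06],
])

```text
clock: 7.62
tool_pos: [525.0, 13.7, 133.4]
eef_rot: [0.0, 0.664, 0.748, 0.001]
ft_force: [-0.1, -1.6, 6.4]
opening: 18.5
```

```bash
python3 st.py;  python3 - <<'E'
from h import *
s=cap("side"); save(s,"pics/grip2.png",(235,130,345,240),4)
E
python3 st.py
```

```text
t 7.62 p [525.   13.7 133.4] yaw_y 6.81 tilt [ 0.002  0.    -1.   ]
j [-0.769  0.332  0.754  2.045 -0.297  0.871  0.27 ] e7 1.349 F [-0.08 -1.56  6.38] T [-0.3306  0.0927  0.0315] op 18.5
to go, tool axes [-1.4 -0.7  0.4]
t 7.67 p [525.   13.7 133.4] yaw_y 6.62 tilt [ 0.002  0.    -1.   ]
j [-0.769  0.332  0.755  2.045 -0.297  0.871  0.267] e7 1.1244 F [-0.07 -0.3   8.21] T [-0.3504  0.0884  0.0144] op 18.2
to go, tool axes [-1.4 -0.7  0.4]
```

View pics/grip2.png

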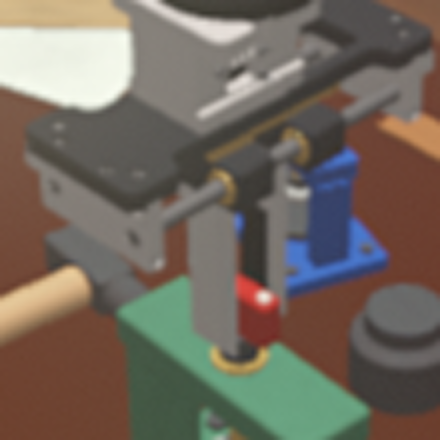

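The bar turns with the fingers: the dot is now at (265,297) in the crop, and Tz is about 0.03 N m in motion. From here I go in steps of about 14°, reading the torque after each.

Call:
carry_out([
  [0,0,0,0,0,0,0.06],
  [0,0,0,0,0,0,0.06],
  [0,0,0,0,0,0,0.06],
  [0,0,0,0,0,0,0.04],
  [0,0,0,0,0,0,0.04],
])

```text
clock: 8.3
tool_pos: [525.0, 13.7, 133.4]
eef_rot: [0.0, 0.755, 0.656, 0.001]
ft_force: [-0.9, -1.6, 7.0]
opening: 18.5
```

```bash
python3 st.py
```

```text
t 8.3 p [525.   13.7 133.4] yaw_y -8.05 tilt [ 0.002  0.    -1.   ]
j [-0.817  0.349  0.819  2.047 -0.332  0.876  0.047] e7 0.8607 F [-0.9  -1.56  7.03] T [-0.321   0.0469  0.0447] op 18.5
to go, tool axes [-1.5 -0.3  0.4]
```

Call:
carry_out([
  [0,0,0,0,0,0,0.06],
  [0,0,0,0,0,0,0.06],
  [0,0,0,0,0,0,0.06],
  [0,0,0,0,0,0,0.04],
  [0,0,0,0,0,0,0.04],
])

```text
clock: 8.93
tool_pos: [525.0, 13.7, 133.4]
eef_rot: [0.0, 0.834, 0.552, 0.001]
ft_force: [-0.7, -1.2, 7.5]
opening: 18.5
```

```bash
python3 st.py
```

```text
t 8.93 p [525.   13.7 133.4] yaw_y -22.94 tilt [ 0.002  0.    -1.   ]
j [-0.864  0.37   0.886  2.049 -0.371  0.885 -0.172] e7 0.8409 F [-0.67 -1.17  7.47] T [-0.3659  0.1032 -0.0119] op 18.5
to go, tool axes [-1.6  0.1  0.4]
```

Call:
carry_out([
  [0,0,0,0,0,0,0.06],
  [0,0,0,0,0,0,0.06],
  [0,0,0,0,0,0,0.06],
  [0,0,0,0,0,0,0.04],
  [0,0,0,0,0,0,0.04],
])

```text
clock: 9.55
tool_pos: [525.0, 13.7, 133.4]
eef_rot: [0.0, 0.898, 0.44, 0.001]
ft_force: [0.2, -1.7, 8.1]
opening: 18.5
```

```bash
cat >> st.py <<'E'
T=[o["wrist_torque"][2]];e=[o["effort"][6]]
for i in range(6):
    viewer.capture("side"); q=readout.observe(); T.append(q["wrist_torque"][2]); e.append(q["effort"][6])
M=R.from_quat(q["eef_rot"],scalar_first=True).as_matrix()
print("Tz",np.round(T,3),"mean",np.mean(T).round(3),"e7",np.round(e,3),"yaw",np.degrees(np.arctan2(M[1,1],M[0,1])).round(2))
E
python3 st.py
```

```text
t 9.55 p [525.   13.7 133.4] yaw_y -37.84 tilt [ 0.002  0.    -1.   ]
j [-0.911  0.397  0.955  2.051 -0.416  0.895 -0.386] e7 0.8193 F [ 0.21 -1.7   8.06] T [-0.3886  0.1138  0.0815] op 18.5
to go, tool axes [-1.5  0.5  0.4]
Tz [ 0.082 -0.003 -0.031 -0.027 -0.038 -0.04   0.002] mean -0.008 e7 [ 0.819  0.694 -0.702 -0.264 -0.058  0.002  0.013] yaw -37.77
```

Call:
carry_out([
  [0,0,0,0,0,0,0.06],
  [0,0,0,0,0,0,0.06],
  [0,0,0,0,0,0,0.06],
  [0,0,0,0,0,0,0.04],
  [0,0,0,0,0,0,0.02],
])

```text
clock: 10.48
tool_pos: [525.1, 13.7, 133.4]
eef_rot: [0.0, 0.944, 0.329, 0.001]
ft_force: [-0.5, -0.9, 8.5]
opening: 18.5
```

```bash
python3 st.py
```

```text
t 10.47 p [525.1  13.7 133.4] yaw_y -51.57 tilt [ 0.002  0.    -1.   ]
j [-0.952  0.426  1.02   2.052 -0.463  0.909 -0.578] e7 0.1426 F [-0.48 -0.86  8.51] T [-0.3936  0.142  -0.0019] op 18.5
to go, tool axes [-1.3  0.8  0.4]
Tz [-0.002  0.055  0.002  0.008  0.003  0.09   0.018] mean 0.025 e7 [ 0.143  0.251 -0.369 -0.14  -0.037 -0.007 -0.002] yaw -51.51
```

Call:
carry_out([
  [0,0,0,0,0,0,0.06],
  [0,0,0,0,0,0,0.06],
  [0,0,0,0,0,0,0.06],
  [0,0,0,0,0,0,0.04],
  [0,0,0,0,0,0,0.02],
])

```text
clock: 11.4
tool_pos: [525.1, 13.6, 133.4]
eef_rot: [0.0, 0.977, 0.214, 0.001]
ft_force: [-0.4, -0.9, 9.2]
opening: 18.2
```

```bash
python3 st.py
```

```text
t 11.4 p [525.1  13.6 133.4] yaw_y -65.32 tilt [ 0.002  0.    -1.   ]
j [-0.99   0.46   1.084  2.054 -0.514  0.926 -0.767] e7 0.1301 F [-0.43 -0.93  9.18] T [-0.4234  0.1582 -0.011 ] op 18.2
to go, tool axes [-1.1  1.   0.4]
Tz [-0.011 -0.017  0.047  0.003  0.008 -0.01  -0.038] mean -0.003 e7 [ 0.13   0.237 -0.37  -0.146 -0.044 -0.015 -0.01 ] yaw -65.27
```

Call:
carry_out([
  [0,0,0,0,0,0,0.06],
  [0,0,0,0,0,0,0.06],
  [0,0,0,0,0,0,0.06],
  [0,0,0,0,0,0,0.04],
  [0,0,0,0,0,0,0.02],
])

```text
clock: 12.32
tool_pos: [525.1, 13.6, 133.4]
eef_rot: [-0.0, 0.995, 0.095, 0.001]
ft_force: [0.1, -0.7, 10.3]
opening: 18.7
```

```bash
python3 st.py
```

```text
t 12.32 p [525.1  13.6 133.4] yaw_y -79.07 tilt [ 0.002  0.    -1.   ]
j [-1.024  0.5    1.147  2.055 -0.568  0.947 -0.952] e7 0.1264 F [ 0.08 -0.67 10.26] T [-0.4236  0.1761  0.0331] op 18.7
to go, tool axes [-0.8  1.2  0.4]
Tz [ 0.033 -0.019 -0.011  0.015  0.011  0.032 -0.017] mean 0.006 e7 [ 0.126  0.231 -0.367 -0.147 -0.046 -0.018 -0.013] yaw -79.01
```

Call:
carry_out([
  [0,0,0,0,0,0,0.06],
  [0,0,0,0,0,0,0.06],
  [0,0,0,0,0,0,0.06],
  [0,0,0,0,0,0,0.04],
  [0,0,0,0,0,0,0.02],
])

```text
clock: 13.25
tool_pos: [525.1, 13.6, 133.4]
eef_rot: [-0.0, 1.0, -0.025, 0.001]
ft_force: [-0.9, -1.5, 9.1]
opening: 18.3
```

```bash
python3 st.py
```

```text
t 13.25 p [525.1  13.6 133.4] yaw_y -92.82 tilt [ 0.002  0.    -1.   ]
j [-1.053  0.544  1.208  2.056 -0.625  0.974 -1.134] e7 0.1246 F [-0.89 -1.54  9.07] T [-0.4196  0.1997 -0.0175] op 18.3
to go, tool axes [-0.5  1.4  0.3]
Tz [-0.018  0.013  0.035  0.006  0.032  0.033 -0.012] mean 0.013 e7 [ 0.125  0.228 -0.366 -0.147 -0.047 -0.019 -0.014] yaw -92.77
```

Call:
carry_out([
  [0,0,0,0,0,0,0.06],
  [0,0,0,0,0,0,0.06],
  [0,0,0,0,0,0,0.06],
  [0,0,0,0,0,0,0.04],
  [0,0,0,0,0,0,0.02],
])

```text
clock: 14.18
tool_pos: [525.1, 13.6, 133.4]
eef_rot: [-0.0, 0.99, -0.144, 0.001]
ft_force: [0.3, -2.1, 9.3]
opening: 18.2
```

```bash
python3 st.py
```

```text
t 14.18 p [525.1  13.6 133.4] yaw_y -106.57 tilt [ 0.002  0.    -1.   ]
j [-1.075  0.591  1.264  2.056 -0.681  1.003 -1.319] e7 0.1371 F [ 0.28 -2.12  9.35] T [-0.3919  0.2715  0.0395] op 18.2
to go, tool axes [-0.2  1.5  0.4]
Tz [ 0.039  0.01   0.012  0.022 -0.029 -0.049  0.072] mean 0.011 e7 [ 0.137  0.239 -0.382 -0.154 -0.05  -0.02  -0.014] yaw -106.51
```

Call:
carry_out([
  [0,0,0,0,0,0,0.06],
  [0,0,0,0,0,0,0.06],
  [0,0,0,0,0,0,0.06],
  [0,0,0,0,0,0,0.04],
  [0,0,0,0,0,0,0.02],
])

```text
clock: 15.1
tool_pos: [525.0, 13.5, 133.3]
eef_rot: [-0.0, 0.965, -0.261, 0.001]
ft_force: [-0.4, -2.2, 10.0]
opening: 18.3
```

```bash
python3 st.py
```

```text
t 15.1 p [525.   13.5 133.3] yaw_y -120.32 tilt [ 0.001  0.    -1.   ]
j [-1.089  0.629  1.305  2.057 -0.724  1.029 -1.516] e7 0.1514 F [-0.41 -2.24  9.98] T [-0.3904  0.2376  0.0037] op 18.3
to go, tool axes [0.2 1.4 0.3]
Tz [ 0.004 -0.016  0.022 -0.004 -0.002 -0.055  0.01 ] mean -0.006 e7 [ 0.151  0.259 -0.414 -0.167 -0.055 -0.022 -0.015] yaw -120.26
```

Call:
carry_out([
  [0,0,0,0,0,0,0.06],
  [0,0,0,0,0,0,0.06],
  [0,0,0,0,0,0,0.06],
  [0,0,0,0,0,0,0.04],
  [0,0,0,0,0,0,0.02],
])

```text
clock: 16.02
tool_pos: [525.0, 13.5, 133.3]
eef_rot: [-0.0, 0.927, -0.375, 0.001]
ft_force: [-0.1, -1.4, 9.5]
opening: 18.0
```

```bash
python3 st.py; python3 - <<'E'
from h import *
s=cap("side"); save(s,"pics/grip3.png",(235,130,345,260),4)
E
```

```text
t 16.02 p [525.   13.5 133.3] yaw_y -134.07 tilt [ 0.001 -0.    -1.   ]
j [-1.096  0.654  1.33   2.057 -0.752  1.047 -1.729] e7 0.1615 F [-0.08 -1.38  9.54] T [-0.3991  0.2591  0.0323] op 18.0
to go, tool axes [0.5 1.3 0.3]
Tz [ 0.032  0.039  0.008  0.004 -0.     0.03   0.016] mean 0.018 e7 [ 0.161  0.276 -0.443 -0.179 -0.059 -0.024 -0.016] yaw -134.01
```

View pics/grip3.png

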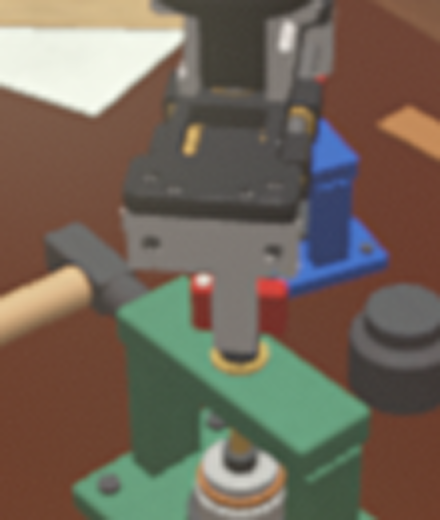

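The bar is still held squarely, with the dot at (203,283) in the crop. 237° turned so far and no stop felt.

Call:
carry_out([
  [0,0,0,0,0,0,0.06],
  [0,0,0,0,0,0,0.06],
  [0,0,0,0,0,0,0.06],
  [0,0,0,0,0,0,0.04],
  [0,0,0,0,0,0,0.02],
])

```text
clock: 17.0
tool_pos: [525.0, 13.5, 133.4]
eef_rot: [-0.0, 0.875, -0.483, 0.001]
ft_force: [-0.3, -1.5, 9.6]
opening: 18.1
```

```bash
python3 st.py
```

```text
t 17.0 p [525.   13.5 133.4] yaw_y -147.82 tilt [ 0.001  0.    -1.   ]
j [-1.1    0.669  1.344  2.057 -0.767  1.058 -1.954] e7 0.1655 F [-0.26 -1.53  9.61] T [-0.3471  0.2662  0.0547] op 18.1
to go, tool axes [0.8 1.1 0.4]
Tz [ 0.055  0.038  0.048  0.046  0.017 -0.006  0.066] mean 0.038 e7 [ 0.166  0.286 -0.462 -0.187 -0.062 -0.026 -0.018] yaw -147.77
```

Call:
carry_out([
  [0,0,0,0,0,0,0.06],
  [0,0,0,0,0,0,0.06],
  [0,0,0,0,0,0,0.04],
  [0,0,0,0,0,0,0.02],
])

```text
clock: 17.8
tool_pos: [525.0, 13.5, 133.4]
eef_rot: [-0.0, 0.828, -0.56, 0.001]
ft_force: [-1.0, -1.3, 9.5]
opening: 18.4
```

```bash
python3 st.py
```

```text
t 17.8 p [525.   13.5 133.4] yaw_y -158.14 tilt [ 0.001  0.    -1.   ]
j [-1.101  0.676  1.35   2.057 -0.774  1.063 -2.127] e7 0.1669 F [-0.99 -1.26  9.53] T [-0.4154  0.2072  0.0223] op 18.4
to go, tool axes [1.  0.9 0.4]
Tz [ 0.022 -0.006  0.037 -0.04   0.042  0.051 -0.017] mean 0.013 e7 [ 0.167  0.29  -0.469 -0.19  -0.063 -0.026 -0.018] yaw -158.08
```

Call:
carry_out([
  [0,0,0,0,0,0,0.06],
  [0,0,0,0,0,0,0.06],
  [0,0,0,0,0,0,0.06],
  [0,0,0,0,0,0,0.02],
])

```text
clock: 18.6
tool_pos: [525.0, 13.5, 133.4]
eef_rot: [-0.0, 0.768, -0.64, 0.001]
ft_force: [0.1, -1.7, 8.6]
opening: 18.6
```

```bash
python3 st.py
```

```text
t 18.6 p [525.   13.5 133.4] yaw_y -169.61 tilt [ 0.001  0.    -1.   ]
j [-1.102  0.681  1.355  2.057 -0.779  1.066 -2.322] e7 -0.1219 F [ 0.15 -1.72  8.63] T [-0.3401  0.2536  0.0525] op 18.6
to go, tool axes [1.2 0.7 0.4]
Tz [ 0.052  0.024  0.028 -0.003 -0.018  0.019  0.014] mean 0.017 e7 [-0.122  0.207 -0.492 -0.192 -0.06  -0.021 -0.013] yaw -169.53
```

Call:
carry_out([
  [0,0,0,0,0,0,0.06],
  [0,0,0,0,0,0,0.06],
  [0,0,0,0,0,0,0.06],
  [0,0,0,0,0,0,0.02],
])

```text
clock: 19.4
tool_pos: [525.0, 13.5, 133.4]
eef_rot: [0.001, -0.701, 0.714, -0.0]
ft_force: [-0.7, -0.7, 10.0]
opening: 18.2
```

```bash
python3 st.py
```

```text
t 19.4 p [525.   13.5 133.4] yaw_y 178.93 tilt [ 0.001  0.    -1.   ]
j [-1.103  0.685  1.359  2.057 -0.783  1.069 -2.518] e7 -0.2178 F [-0.68 -0.66 10.03] T [-0.4035  0.3344  0.1346] op 18.2
to go, tool axes [1.3 0.4 0.4]
Tz [0.135 0.085 0.1   0.072 0.114 0.099 0.124] mean 0.104 e7 [-0.218  0.12  -0.579 -0.279 -0.146 -0.107 -0.099] yaw 179.01
```

The stop is felt: Tz is about 0.10 N m and e7 shifted by −0.085. I go 6° more, to about 0.2 N m.

Call:
carry_out([
  [0,0,0,0,0,0,0.04],
  [0,0,0,0,0,0,0.035],
  [0,0,0,0,0,0,0.02],
  [0,0,0,0,0,0,0.01],
])

```text
clock: 20.2
tool_pos: [525.0, 13.5, 133.4]
eef_rot: [0.001, -0.662, 0.749, -0.0]
ft_force: [-0.3, -2.4, 9.5]
opening: 18.5
```

```bash
python3 st.py
```

```text
t 20.2 p [525.   13.5 133.4] yaw_y 172.97 tilt [ 0.001  0.    -1.   ]
j [-1.103  0.686  1.36   2.057 -0.785  1.07  -2.621] e7 -0.0958 F [-0.31 -2.38  9.49] T [-0.4185  0.3141  0.2121] op 18.5
to go, tool axes [1.4 0.3 0.4]
Tz [0.212 0.131 0.163 0.113 0.182 0.134 0.135] mean 0.153 e7 [-0.096 -0.006 -0.38  -0.241 -0.178 -0.159 -0.156] yaw 173.0
```

Call:
carry_out([
  [0,0,0,0,0,0,0.03],
  [0,0,0,0,0,0,0.025],
  [0,0,0,0,0,0,0.015],
])

```text
clock: 20.88
tool_pos: [524.9, 13.5, 133.3]
eef_rot: [0.001, -0.636, 0.772, -0.0]
ft_force: [0.1, -0.9, 10.9]
opening: 18.2
```

```bash
python3 st.py
```

```text
t 20.88 p [524.9  13.5 133.3] yaw_y 168.95 tilt [ 0.001  0.    -1.   ]
j [-1.104  0.689  1.362  2.057 -0.787  1.072 -2.688] e7 -0.0165 F [ 0.14 -0.95 10.91] T [-0.4062  0.2569  0.1738] op 18.2
to go, tool axes [1.4 0.2 0.3]
Tz [0.174 0.198 0.158 0.152 0.247 0.192 0.154] mean 0.182 e7 [-0.016  0.049 -0.507 -0.311 -0.222 -0.195 -0.189] yaw 168.99
```

The torque is about 0.19 N m, which is finger-tight. It went solid near tool yaw 185°, so I back off to about 275°, which is 1.85 rad counter-clockwise.

Call:
carry_out([
  [0,0,0,0,0,0,-0.06],
  [0,0,0,0,0,0,-0.12],
  [0,0,0,0,0,0,-0.12],
  [0,0,0,0,0,0,-0.12],
  [0,0,0,0,0,0,-0.12],
  [0,0,0,0,0,0,-0.12],
  [0,0,0,0,0,0,-0.12],
  [0,0,0,0,0,0,-0.12],
  [0,0,0,0,0,0,-0.12],
  [0,0,0,0,0,0,-0.12],
  [0,0,0,0,0,0,-0.12],
  [0,0,0,0,0,0,-0.12],
  [0,0,0,0,0,0,-0.12],
  [0,0,0,0,0,0,-0.12],
  [0,0,0,0,0,0,-0.12],
  [0,0,0,0,0,0,-0.08],
  [0,0,0,0,0,0,-0.03],
  [0,0,0,0,0,0,0],
  [0,0,0,0,0,0,0],
])

```text
clock: 23.55
tool_pos: [525.1, 13.6, 133.4]
eef_rot: [-0.0, 0.999, 0.043, 0.001]
ft_force: [-0.0, -1.3, 8.1]
opening: 18.3
```

```bash
python3 st.py
```

```text
t 23.55 p [525.1  13.6 133.4] yaw_y -85.04 tilt [ 0.002  0.    -1.   ]
j [-0.872  0.374  0.897  2.049 -0.378  0.886 -1.249] e7 -0.0099 F [-0.04 -1.32  8.09] T [-0.3282  0.0764 -0.0272] op 18.3
to go, tool axes [-0.7  1.3  0.4]
Tz [-0.027  0.055 -0.007 -0.004  0.     0.051  0.027] mean 0.014 e7 [-0.01  -0.016 -0.016 -0.015 -0.014 -0.014 -0.014] yaw -85.04
```

Now at −85°, which is 275°. I release, lift away, and move aside along world +y. Tool y points along world −y here.

Call:
carry_out([
  [20,0,0,0,0,0,0],
  [30,0,0,0,0,0,0],
  [40,0,0,0,0,0,0],
  [50,0,0,0,0,0,0],
  [50,0,0,0,0,0,0],
  [50,0,0,-15,0,0,0],
  [50,0,0,-30,0,0,0],
  [50,0,0,-40,0,0,0],
  [50,0,0,-30,0,0,0],
  [50,0,-40,0,0,0,0],
  [50,0,-45,0,0,0,0],
  [50,0,-45,0,0,0,0],
  [50,0,-45,0,0,0,0],
  [50,0,-45,0,0,0,0],
  [50,0,-45,0,0,0,0],
  [50,0,-45,0,0,0,0],
  [50,0,0,0,0,0,0],
  [50,0,0,0,0,0,0],
])

```text
clock: 26.1
tool_pos: [497.6, 321.8, 248.1]
eef_rot: [0.0, 0.999, 0.043, 0.0]
ft_force: [-0.3, -0.3, -0.5]
opening: 49.7
```

```bash
python3 - <<'E'
from h import *
import pickle
t=cap("top"); s=cap("side"); o=readout.observe(); print(o["clock"],o["tool_pos"],o["ft_force"])
a=cv2.resize(t["frame"][195:260,305:360],None,fx=7,fy=7,interpolation=cv2.INTER_CUBIC)
b=cv2.resize(s["frame"][120:400,140:430],(415,455))
cv2.imwrite("pics/end.png",np.hstack([a,b])[:,:,::-1])
t0=pickle.load(open("top.pkl","rb"));d=np.abs(t0["frame"].astype(int)-t["frame"]).max(2)
m=(d>60).astype(np.uint8); n,l,st,_=cv2.connectedComponentsWithStats(m); print([tuple(x) for x in st[1:] if x[4]>15])
E
```

```text
26.2 [497.76367652 321.30432307 248.04340682] [ 0.1240054  -0.50175235  0.12414904]
[(np.int32(0), np.int32(135), np.int32(150), np.int32(265), np.int32(23371)), (np.int32(11), np.int32(164), np.int32(17), np.int32(10), np.int32(67)), (np.int32(0), np.int32(171), np.int32(11), np.int32(11), np.int32(94)), (np.int32(6), np.int32(183), np.int32(14), np.int32(73), np.int32(490)), (np.int32(149), np.int32(196), np.int32(14), np.int32(42), np.int32(55)), (np.int32(173), np.int32(209), np.int32(14), np.int32(4), np.int32(30)), (np.int32(209), np.int32(209), np.int32(1), np.int32(18), np.int32(18)), (np.int32(328), np.int32(211), np.int32(7), np.int32(6), np.int32(22)), (np.int32(189), np.int32(216), np.int32(2), np.int32(10), np.int32(19)), (np.int32(330), np.int32(223), np.int32(5), np.int32(7), np.int32(22)), (np.int32(159), np.int32(234), np.int32(18), np.int32(3), np.int32(39))]
```

View pics/end.png

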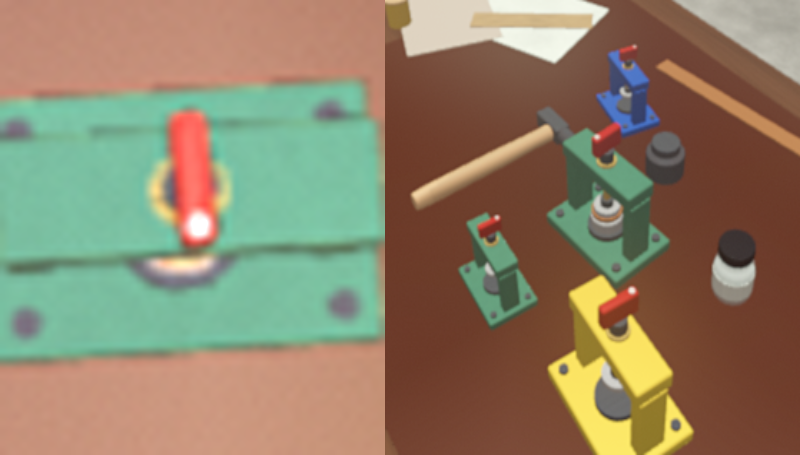

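The dot is at (199,226) in the top crop. The bar lies about 6° off the x axis with its dot end reversed, which fits the 275° tool yaw. Mallet, jar and weight haven't moved and the arm is clear, so I hand in.

```bash
python3 -c "
from rig import env
print(env.finish_job())"
```

```text
the job is handed in; nothing more can be done
None
```

I set the preload on the larger green press: turned the red thumbscrew clockwise to its stop, backed it off a quarter turn and let go. The job is handed in at about 26 s of the 67 s; no verdict was reported.

- **Tightening:** I turned the screw clockwise about 294° in one grip. It went solid at about 278° (tool yaw about 185°). I stopped at about 0.19 N m; the wrist sensor read 0.18 and joint 7's effort 0.19. The highest single wrist reading was 0.25, with noise of about 0.035.
- **Backing off:** I turned it back 106° from the tightest point, which is about 90° from where it went solid. I put the uncertainty in that point at 3–5°, well inside the 30° allowed. I then released, lifted and moved aside.
- **Last checks:** The final pictures show the bar where the release angle predicts. The mallet, jar and weight have not moved, and the arm is clear of everything.
- **What disagreed:** With the bar gripped, the finger opening read about 18 mm against its stated 12 mm thickness. Pictures showed the bar held squarely and turning with the fingers. The torque near the stop rose about 0.009 N m per degree of tool turn instead of 0.012, probably from give in the grip.

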